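# Gauge a suspension sleeve and hold it down in the V-block

## Robot

A 7-joint arm with a two-finger parallel gripper is mounted at the origin on the work surface. World frame = base frame: x ahead of the robot, y to its left, z up, the work surface at z = 0. Lengths are in mm, angles in rad, forces in N, time in s.
With the tool pointing down it reaches from about 400 to 850 mm from the base axis. Payload 10.4 kg.
Tool frame: the origin (TCP) lies on the centre line of the jaws, within the pads' length; the fingertips stand 19 mm ahead of it and the grasp point (between the pads) is the TCP (tip_reach is the distance from the TCP to the fingertips, in mm); z points along the fingers, y is the line along which they close (so a half turn about z gives the same grasp; the last joint's range is limited). The gripper opens to 85 mm and grips with 20 to 120 N. Pads are 22 mm wide; open, the fingers measure 114 mm over their backs; the gripper's body (76 mm by 85 mm) begins 54 mm behind the grasp point. The pads swing forward as they close: fully open they stand 13 mm farther back than shut.
Start: joints at [1.19, 0.332, -0.065, 1.46, 0.022, 1.35, -0.088], TCP at [218.905, -585.431, 250.338] pointing down, gripper open.
Joint ranges: [-2.6, 2.6], [-0.5, 2.12], [-1.47, 1.34], [0.16, 2.42], [-1.27, 4.41], [0.06, 2.06], [-2.6, 2.6]. Speed limits (rad/s): [2.22, 2.22, 2.79, 2.79, 3.14, 3.14, 3.14].

## Interface

Orientations are given as a 3x3 rotation matrix whose columns are the frame's x, y, z axes.
In Python, from plant import state, capture, sign_off, tip_reach gives the robot as it stands.
- The arm moves only by the shell command python3 -m handwheel 'ROWS' [FORCE]. ROWS is JSON, a list of rows, each an object of numbers: "gripper": the closure, from 0 (fully open) to 1 (shut); "tx", "ty", "tz": the shift along the world's x, y, z as a fraction of full scale; "ax", "ay", "az": the turn, a rotation vector about the world's x, y, z as a fraction of full scale. A call has 1 to 8 rows; each row shifts and turns the commanded pose from where the row before left it; what a row does not reach is not made up. Full scale, the value 1, is 0.02 m for a shift and 10 degrees for a turn. A row lasts 1/8 s, in which the tool goes at most 62.5 mm and 10.7 degrees, less where a joint would pass 70% of its speed; a pose out of reach is approached as far as the arm can. A call with a number of a shift or a turn outside -1 to 1 is refused whole. A call with a gripper value outside its range is refused whole. The fingers move at their own pace and stop on an object; FORCE is the grip in N (left out, the last holds). Time passes only in rows, so rows that do not move let the fingers close. It gives the time, the measured TCP pose, the force, the opening and the grip force at its end, in the units of the state.
- state(): the state, without advancing time (a new reading comes with each control period).
- capture(name): name is "scene" or "top"; returns a dict with "frame" (384x512x3 uint8, blue, green, red), "fx", "fy", "cx", "cy" (pixels), "k1" (the pictures are not rectified: a ray, as slopes to the right and down, at radius r is drawn at 1 + k1 r^2 times it, then the intrinsics apply), "R" (3x3) and "t" (3): a world point X has camera coordinates R X + t. Camera axes: x right, y down, z forward; pixel columns grow to the right and rows downward; lengths in mm; the calibration is good to about 2 mm. A picture is of the moment at which its call begins. There is no depth.
- sign_off(): hands the job in; it is judged then, once.
The state is a dict: "t": time; "joints": joint angles; "qd": joint speeds; "effort": joint torques, N m; "tcp_pos": TCP position; "tcp_rot": TCP orientation; "contact_force": force on the tool from outside, world axes, zero at the start; "wrist_torque": the same for the moment, N m; "opening": finger opening in mm; "finger_force": force on a finger pad.
Only numpy, scipy, OpenCV 4.12 (cv2) and the standard library are available. Lean on these libraries where they do the work, as an engineer would, in place of code of your own. Each camera call takes 0.05 s, during which the arm holds its last target. There are 200 camera calls.

## Task

Take the bright steel suspension sleeve off its wooden rest, slide it at least half-way onto the level brass gauge pin to test its bore, and draw it off again. Then seat it in the V-block, lengthwise centred and down on both sloping sides, and finish while still holding it there with the gripper, pushing straight down at about 20 N so that both sides bear: do not let go at the end. Push gently, never with more than about 80 N, and leave the lime bushing, the brass hub nut and the dark old sleeve that stand among them where they are.

Things in the scene. Friction and masses are not known exactly. Their poses are not given: they have to be found in the camera images.
- sleeve: bright steel tube, outside diameter 40 mm, bore 32 mm right through, 120 mm long, about 0.42 kg (varies by a fifth). Origin at the centre of the tube, half-way along its axis; its x axis is the tube axis; both ends are alike. It starts lying level on the wooden rest with its axis along the rest's x and 36 mm above the bench
- rest: fixed wooden rest the sleeve starts on: base plate 140 (x) by 100 (y) by 8 mm; saddles at x = -45 and +45 mm, each 16 mm along x, 56 mm along y, carry the tube's underside 16 mm above the bench, with lips 22 mm above the bench at 16 to 25 mm either side of the axis. The 74 mm between the saddles is clear above the base plate. Origin at the centre of the underside
- pin_stand: fixed blue stand; a level brass gauge pin, diameter 26 mm, 55 mm long (last 10 mm tapers to 16), axis 70 mm up, sticks out of a post towards the stand's -x. Post 40 mm wide, 90 mm tall, front face at x = +45 mm; foot 14 mm tall, 90 mm wide, x = +25 to +95 mm; only bench under the pin. Origin on the bench, below the pin's axis, 10 mm behind its tip; x points from tip to post
- pin_tip (a point): the centre of the free end of the gauge pin, 70 mm above the bench, at x = -10 mm of the stand; axes as the stand's. A sleeve on the pin by a depth d has its centre at x = d - 60 mm here
- vblock: fixed V-block: dark base plate 130 (x) by 78 (y) by 12 mm with two V plates, 16 mm thick, 66 mm wide, at x = -43 and +43 mm; in the 70 mm gap between them fingers can go down to the base plate. The V runs along x, its oiled, slippery sides (friction about 0.15) slope at 45 degrees, bottom 34 mm and top edges 58 mm above the bench. Origin at the centre of the underside
- vee_left: the sloping sides of the V on the +y side, on both plates (part of the V-block, same origin)
- vee_right: the sloping sides of the V on the -y side, on both plates (part of the V-block, same origin)
- vee_seat (a point): where the sleeve's centre is when seated: in the middle of the V-block, 62.3 mm above the bench; axes as the V-block's
- bushing: bystander: lime-yellow bushing ring, 44 mm in diameter, 30 mm tall; origin at its underside
- hub_nut: bystander: brass hub nut, a ring of 36 mm diameter, 16 mm tall; origin at its underside
- old_sleeve: bystander: dark used sleeve standing upright, 54 mm in diameter, 55 mm tall; origin at its underside
Not all that is in view belongs to the job. Leave any purple or red look-alike of the sleeve alone.

How it is judged:
By the outcome, as a careful person would: the job done as asked, in the order asked, and still so for the second after the job is handed in, while the arm keeps its last pose, push and grip.
It also fails if it takes over 58 s, if anything falls off the work surface, if the arm or the gripper's body presses on something with over 40 N, if the wrist force passes 120 N, or if a joint passes its speed limit or range.

## Working session

There is one attempt and no reset: what is moved stays moved. The work goes in short steps, Python scripts to look and compute and a shell command to move; the robot and the scene stay as the last step left them, time stands still between calls to the robot, and variables do not carry over. Pictures are saved under pics/ and viewed, at most 10 in all, crops included, and the job is handed in when it is done.

```bash
mkdir -p pics; ls
python3 - <<'E'
from plant import state,capture,tip_reach
import cv2
s=state();print(s['t'],s['tcp_rot'],s['opening'],tip_reach)
for n in('scene','top'):
    c=capture(n);cv2.imwrite(f'pics/{n}0.png',c['frame']);print({k:v for k,v in c.items() if k!='frame'})
E
```

```text
pics
0.0 [[ 9.36647685e-01  3.50272488e-01 -5.45253246e-04]
 [ 3.50272908e-01 -9.36646799e-01  1.28972911e-03]
 [-5.89530824e-05 -1.39900923e-03 -9.99999020e-01]] 85.29879404960046 19.0
{'fx': 470.7256151719117, 'fy': 470.7256151719117, 'cx': 250.38658808911276, 'cy': 189.74914175110976, 'k1': 0.05202768801516708, 'R': array([[ 0.30356   ,  0.95266349, -0.01684019],
       [ 0.73073634, -0.24411379, -0.63752087],
       [-0.61145378,  0.1812201 , -0.77024902]]), 't': array([-130.87051089, -283.03208442, 1526.73840031])}
{'fx': 444.97318910594396, 'fy': 444.97318910594396, 'cx': 248.4666118334207, 'cy': 188.34485666914705, 'k1': -0.05027256444572618, 'R': array([[-0.00284161, -0.99996838,  0.00742723],
       [-0.98803402,  0.00166218, -0.15422714],
       [ 0.15420992, -0.00777661, -0.9880075 ]]), 't': array([   4.56528489,  475.4668265 , 1381.44731247])}
```

View pics/scene0.png

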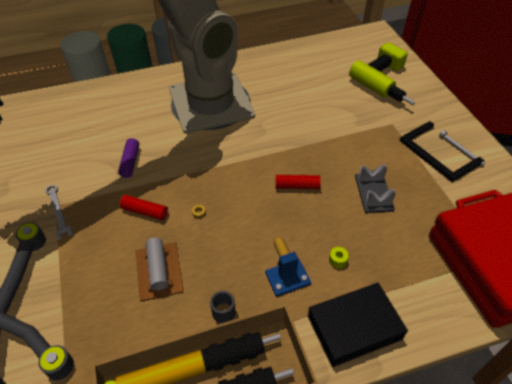

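View pics/top0.png

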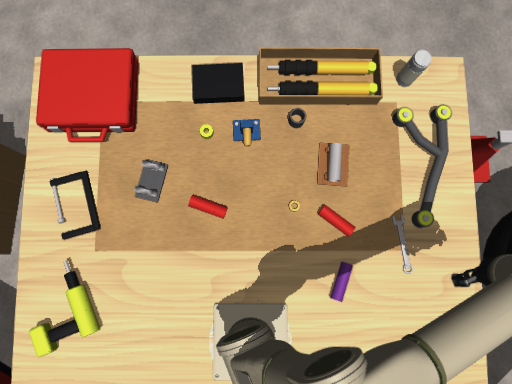

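The scene view shows the sleeve (157,263) on its rest (160,271), the pin (282,247), V-block (375,188), lime bushing (339,258), nut (199,211) and old sleeve (222,305). In the top view they are at sleeve (334,163), pin (247,138), V-block (151,180), bushing (206,131), nut (294,206) and old sleeve (297,117). I'll zoom in with a montage.

```bash
cat > h.py <<'E'
import numpy as np, cv2
from plant import state, capture
def ray(c,uv):
    K=np.array([[c['fx'],0,c['cx']],[0,c['fy'],c['cy']],[0,0,1]])
    p=cv2.undistortPoints(np.array(uv,float).reshape(-1,1,2),K,np.array([c['k1'],0,0,0.]))[:,0]
    return -c['R'].T@c['t'], np.c_[p,np.ones(len(p))]@c['R']
def onz(c,uv,z):
    o,d=ray(c,uv); return o+d*((z-o[2])/d[:,2])[:,None]
def proj(c,X):
    K=np.array([[c['fx'],0,c['cx']],[0,c['fy'],c['cy']],[0,0,1]])
    return cv2.projectPoints(np.array(X,float).reshape(-1,1,3),cv2.Rodrigues(c['R'])[0],c['t'],K,np.array([c['k1'],0,0,0.]))[0][:,0]
def tri(c1,u1,c2,u2):
    (o1,d1),(o2,d2)=ray(c1,u1),ray(c2,u2); P=[]
    for a,b in zip(d1,d2):
        s=np.linalg.lstsq(np.c_[a,-b],o2-o1,rcond=None)[0]; P.append(((o1+s[0]*a)+(o2+s[1]*b))/2)
    return np.array(P)
def rot():
    return state()['tcp_rot']
E
python3 - <<'E'
from h import *
T=capture('top');S=capture('scene')
def crop(c,u,v,w=66,h=66,k=4): return cv2.resize(c['frame'][v:v+h,u:u+w],None,fx=k,fy=k,interpolation=cv2.INTER_CUBIC)
a=[crop(T,300,130),crop(T,215,100),crop(T,118,148)]
b=[crop(S,127,233),crop(S,255,230),crop(S,342,153)]
cv2.imwrite('pics/m.png',np.vstack([np.hstack(a),np.hstack(b)]))
for n,c in(('top',T),('scene',S)):
    np.savez(n+'0.npz',**c)
    hsv=cv2.cvtColor(c['frame'],cv2.COLOR_BGR2HSV)
    for nm,lo,hi in (('blue',(100,120,40),(125,255,255)),('brass',(15,110,90),(28,255,255)),('lime',(29,150,90),(40,255,255)),('wood',(5,90,60),(14,255,200)),('steel',(0,0,80),(179,45,255)),('dark',(0,0,0),(179,90,110))):
        m=cv2.inRange(hsv,lo,hi)
        k,l,st,ce=cv2.connectedComponentsWithStats(m)
        print(n,nm,[(st[i].tolist(),ce[i].round(1).tolist()) for i in range(1,k) if 40<st[i,4]<1500 and 90<st[i,0]<420 and 90<st[i,1]<330][:14])
E
```

```text
top blue [([233, 119, 27, 21, 392], [245.9, 128.7])]
top brass [([292, 115, 10, 7, 49], [296.3, 117.7])]
top lime [([398, 108, 14, 13, 109], [404.7, 114.3]), ([200, 124, 13, 15, 137], [206.2, 131.1]), ([419, 211, 14, 14, 114], [424.9, 217.6])]
top wood [([317, 143, 32, 43, 769], [331.5, 165.0]), ([318, 205, 38, 32, 83], [338.5, 222.6])]
top steel [([290, 108, 16, 15, 50], [297.0, 115.2]), ([407, 119, 41, 83, 686], [434.0, 154.6]), ([109, 126, 14, 6, 59], [115.8, 128.4]), ([329, 143, 13, 39, 442], [334.8, 161.8]), ([134, 160, 34, 42, 826], [150.8, 180.1]), ([392, 215, 21, 58, 331], [402.8, 243.5]), ([273, 316, 12, 16, 78], [278.8, 323.8])]
top dark [([288, 108, 18, 20, 211], [296.6, 117.3]), ([111, 126, 13, 7, 43], [117.7, 129.9]), ([328, 143, 4, 38, 53], [329.0, 160.6]), ([136, 159, 32, 43, 752], [151.8, 180.5]), ([392, 214, 17, 41, 228], [400.2, 229.8])]
scene blue [([266, 253, 44, 43, 799], [287.1, 275.7])]
scene brass [([197, 329, 111, 55, 1446], [272.5, 361.3])]
scene lime [([330, 247, 19, 16, 220], [338.8, 254.7])]
scene wood [([275, 173, 47, 16, 119], [297.8, 176.8]), ([118, 193, 51, 25, 126], [140.3, 201.5]), ([162, 242, 21, 53, 598], [172.8, 268.1]), ([136, 248, 20, 53, 557], [143.6, 275.4])]
scene steel [([366, 165, 19, 12, 76], [375.0, 170.7]), ([366, 190, 28, 12, 129], [379.8, 194.8]), ([147, 238, 18, 47, 645], [155.3, 260.5])]
scene dark [([171, 100, 9, 20, 67], [174.3, 110.0]), ([402, 123, 82, 57, 749], [440.4, 153.5]), ([356, 165, 39, 48, 1251], [374.3, 190.0]), ([146, 239, 22, 52, 390], [158.5, 269.3]), ([265, 252, 46, 33, 81], [289.8, 264.7]), ([211, 291, 24, 32, 531], [222.5, 305.9])]
```

View pics/m.png

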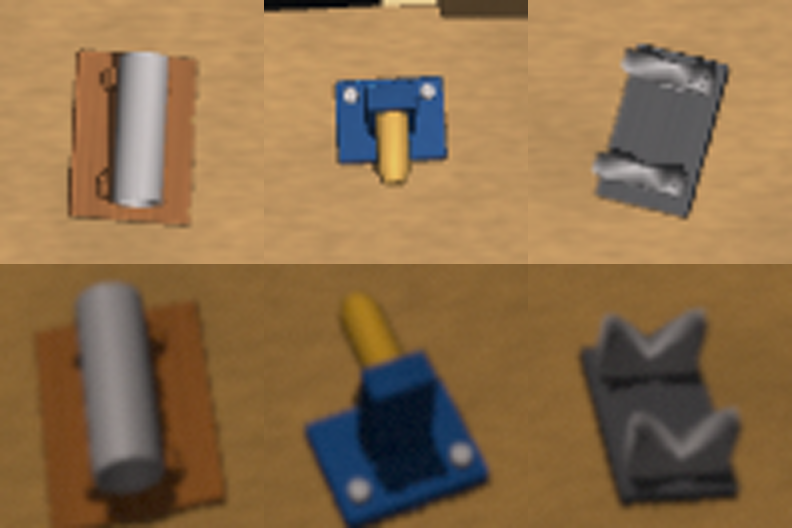

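Zoomed, both views show the rest plate, pin-stand foot and V-block base corners clearly. I'll cast those corners onto their planes and fit the pose of each.

```bash
cat > fit.py <<'E'
from h import *
T=dict(np.load('top0.npz'));S=dict(np.load('scene0.npz'))
def px(p,o,m): return (np.array(p,float)-m+.5)/4-.5+o
def fit(W,M):
    W=np.array(W)[:,:2];M=np.array(M,float);wc,mc=W.mean(0),M.mean(0)
    H=(M-mc).T@(W-wc);a=np.arctan2(H[0,1]-H[1,0],H[0,0]+H[1,1])
    R=np.array([[np.cos(a),-np.sin(a)],[np.sin(a),np.cos(a)]]);t=wc-R@mc
    return t.round(1),round(a,4),np.linalg.norm(M@R.T+t-W,axis=1).round(1)
if __name__=='__main__':
    # world x is up in top image, y to the left
    print('rest T',fit(onz(T,px([(80,49),(196,57),(190,225),(70,216)],(300,130),(0,0)),8),[(70,50),(70,-50),(-70,-50),(-70,50)]))
    # scene: world y right, x down
    print('rest S',fit(onz(S,px([(35,332),(195,302),(225,500),(48,526)],(127,233),(0,264)),8),[(-70,-50),(-70,50),(70,50),(70,-50)]))
    # pin: x forward(up in top) 
    print('pin T',fit(onz(T,px([(335,80),(442,77),(446,160),(338,162)],(215,100),(264,0)),14),[(95,45),(95,-45),(25,-45),(25,45)]))
    print('pin S',fit(onz(S,px([(306,430),(348,524),(490,480)],(255,230),(264,264)),14),[(25,-45),(95,-45),(95,45)]))
    print('vb T',fit(onz(T,px([(728,66),(688,216),(597,195)],(118,148),(528,0)),12),[(65,-39),(-65,-39),(-65,39)]))
    print('vb S',fit(onz(S,px([(583,348),(623,500),(737,488)],(342,153),(528,264)),12),[(-65,-39),(65,-39),(65,39)]))
    def ab(a): return np.array(a)
    # tube silhouette, hsv centroid
    print('sleeve T top line z56',onz(T,px([(142,53),(138,206)],(300,130),(0,0)),52).round(1))
    print('pin tip tri',tri(T,px([(394,183)],(215,100),(264,0)),S,px([(356,297)],(255,230),(264,264))).round(1))
    for n,u,s in(('bush',(206.2,131.1),(339,257)),('nut',(294,206),(199,211)),('old',(297,117),(222.5,303))):
        print(n,onz(T,[u],25)[0].round(),onz(S,[s],25)[0].round())
E
python3 fit.py
```

```text
rest T (array([ 561.8, -275.8]), np.float64(-0.0779), array([1.8, 1.8, 1.1, 0.9]))
rest S (array([ 563.1, -273. ]), np.float64(-0.1022), array([2.1, 2.4, 1.5, 4.9]))
pin T (array([616.2,   8.5]), np.float64(0.0293), array([0.4, 0.9, 0.9, 0.8]))
pin S (array([621.7,  10.3]), np.float64(0.0341), array([2.8, 2.8, 1.7]))
vb T (array([507.4, 319.7]), np.float64(-0.2315), array([1.9, 1.2, 1.3]))
vb S (array([509.7, 323.1]), np.float64(-0.2497), array([1.6, 2.2, 3.4]))
sleeve T top line z56 [[ 620.7 -275.6   52. ]
 [ 495.8 -268.1   52. ]]
pin tip tri [[607.8   9.6  72.4]]
bush [668. 142.  25.] [675. 143.  25.]
nut [ 420. -142.   25.] [ 437. -141.   25.]
old [ 716. -158.   25.] [ 703. -151.   25.]
```

```bash
python3 -m handwheel '[{"gripper":0,"tx":1,"ty":0.9,"az":-0.3},{"gripper":0,"tx":1,"ty":0.9,"az":-0.3},{"gripper":0,"tx":1,"ty":0.9,"az":-0.3},{"gripper":0,"tx":1,"ty":0.9,"az":-0.3},{"gripper":0,"tx":1,"ty":0.9,"az":-0.3},{"gripper":0,"tx":1,"ty":0.9,"az":-0.3},{"gripper":0,"tx":1,"ty":0.9,"az":-0.3},{"gripper":0,"tx":1,"ty":0.9,"az":-0.3}]' 40
python3 -m handwheel '[{"gripper":0,"tx":1,"ty":0.9,"az":-0.12},{"gripper":0,"tx":1,"ty":0.9},{"gripper":0,"tx":1,"ty":0.9},{"gripper":0,"tx":1,"ty":0.9},{"gripper":0,"tx":1,"ty":0.9},{"gripper":0,"tx":1,"ty":0.9,"tz":-1},{"gripper":0,"tx":1,"ty":0.9,"tz":-1},{"gripper":0,"tx":1,"ty":0.9,"tz":-1}]'
python3 -m handwheel '[{"gripper":0,"tx":1,"ty":1,"tz":-1},{"gripper":0,"tx":0.15,"ty":0.1,"tz":-1},{"gripper":0,"tz":-1},{"gripper":0}]'
cat > st.py <<'E'
from h import *
s=state();R=s['tcp_rot'];print(round(s['t'],2),s['tcp_pos'].round(1) if hasattr(s['tcp_pos'],'round') else s['tcp_pos'],'yaw',np.arctan2(R[1][0],R[0][0]).round(4),'z',np.round(np.array(R)[:,2],4),'F',np.round(s['contact_force'],1),'M',np.round(s['wrist_torque'],2),'op',round(s['opening'],1),'ff',s['finger_force'])
E
python3 st.py
```

```text
0.2 [ 218.8 -585.2  249.9] yaw 0.3578 z [-3.e-04  7.e-04 -1.e+00] F [-1.4  0.   0. ] M [-0.   -0.07  0.05] op 85.5 ff 0.0invalid input at $[0]: expected keys gripper, tx, ty, tz, ax, ay, az
invalid input at $[0]: expected keys gripper, tx, ty, tz, ax, ay, az
invalid input at $[0]: expected keys gripper, tx, ty, tz, ax, ay, az
```

```bash
python3 -m handwheel '[{"gripper":0,"tx":1,"ty":0.9,"tz":0,"ax":0,"ay":0,"az":-0.3},{"gripper":0,"tx":1,"ty":0.9,"tz":0,"ax":0,"ay":0,"az":-0.3},{"gripper":0,"tx":1,"ty":0.9,"tz":0,"ax":0,"ay":0,"az":-0.3},{"gripper":0,"tx":1,"ty":0.9,"tz":0,"ax":0,"ay":0,"az":-0.3},{"gripper":0,"tx":1,"ty":0.9,"tz":0,"ax":0,"ay":0,"az":-0.3},{"gripper":0,"tx":1,"ty":0.9,"tz":0,"ax":0,"ay":0,"az":-0.3},{"gripper":0,"tx":1,"ty":0.9,"tz":0,"ax":0,"ay":0,"az":-0.3},{"gripper":0,"tx":1,"ty":0.9,"tz":0,"ax":0,"ay":0,"az":-0.3}]' 40
python3 -m handwheel '[{"gripper":0,"tx":1,"ty":0.9,"tz":0,"ax":0,"ay":0,"az":-0.12},{"gripper":0,"tx":1,"ty":0.9,"tz":0,"ax":0,"ay":0,"az":0},{"gripper":0,"tx":1,"ty":0.9,"tz":0,"ax":0,"ay":0,"az":0},{"gripper":0,"tx":1,"ty":0.9,"tz":0,"ax":0,"ay":0,"az":0},{"gripper":0,"tx":1,"ty":0.9,"tz":0,"ax":0,"ay":0,"az":0},{"gripper":0,"tx":1,"ty":0.9,"tz":-1,"ax":0,"ay":0,"az":0},{"gripper":0,"tx":1,"ty":0.9,"tz":-1,"ax":0,"ay":0,"az":0},{"gripper":0,"tx":1,"ty":0.9,"tz":-1,"ax":0,"ay":0,"az":0}]'
python3 -m handwheel '[{"gripper":0,"tx":1,"ty":1,"tz":-1,"ax":0,"ay":0,"az":0},{"gripper":0,"tx":0.15,"ty":0.1,"tz":-1,"ax":0,"ay":0,"az":0},{"gripper":0,"tx":0,"ty":0,"tz":-1,"ax":0,"ay":0,"az":0},{"gripper":0,"tx":0,"ty":0,"tz":0,"ax":0,"ay":0,"az":0}]'
python3 st.py
```

```text
t: 1.2
tcp_pos: [379.4, -440.7, 250.2]
tcp_rot: [[0.998, -0.063, -0.0], [-0.063, -0.998, 0.0], [-0.0, -0.0, -1.0]]
contact_force: [0.0, 0.6, 0.6]
opening: 85.4
finger_force: 0.0
t: 2.2
tcp_pos: [539.4, -296.8, 189.6]
tcp_rot: [[0.997, -0.082, -0.0], [-0.082, -0.997, -0.0], [-0.0, 0.0, -1.0]]
contact_force: [0.2, -0.4, -0.5]
opening: 85.6
finger_force: 0.0
t: 2.7
tcp_pos: [560.1, -276.3, 128.4]
tcp_rot: [[0.997, -0.084, -0.003], [-0.084, -0.997, 0.001], [-0.003, -0.0, -1.0]]
contact_force: [-0.3, -0.9, 0.3]
opening: 85.5
finger_force: 0.0
2.7 [ 560.1 -276.3  128.4] yaw -0.0836 z [-3.4e-03  7.0e-04 -1.0e+00] F [-0.3 -0.9  0.3] M [ 0.02  0.05 -0.03] op 85.5 ff 0.0
```

```bash
python3 -m handwheel '[{"gripper":0,"tx":0.1,"ty":0.05,"tz":-1,"ax":0,"ay":0,"az":0},{"gripper":0,"tx":0,"ty":0,"tz":-1,"ax":0,"ay":0,"az":0},{"gripper":0,"tx":0,"ty":0,"tz":-1,"ax":0,"ay":0,"az":0},{"gripper":0,"tx":0,"ty":0,"tz":-1,"ax":0,"ay":0,"az":0},{"gripper":0,"tx":0,"ty":0,"tz":-0.6,"ax":0,"ay":0,"az":0},{"gripper":0.3,"tx":0,"ty":0,"tz":0,"ax":0,"ay":0,"az":0},{"gripper":0.4,"tx":0,"ty":0,"tz":0,"ax":0,"ay":0,"az":0},{"gripper":0.45,"tx":0,"ty":0,"tz":0,"ax":0,"ay":0,"az":0}]' 25
python3 st.py
python3 - <<'E'
from h import *
T=capture('top');S=capture('scene')
a=cv2.resize(T['frame'][115:215,280:390],(440,400));b=cv2.resize(S['frame'][220:320,100:190],(360,400))
cv2.imwrite('pics/g.png',np.hstack([a,b]))
E
```

```text
t: 3.7
tcp_pos: [564.4, -274.7, 39.2]
tcp_rot: [[0.997, -0.082, 0.001], [-0.082, -0.997, -0.001], [0.001, 0.001, -1.0]]
contact_force: [-0.5, 0.8, 0.5]
opening: 47.0
finger_force: 0.0
3.7 [ 564.4 -274.7   39.2] yaw -0.0821 z [ 1.3e-03 -7.0e-04 -1.0e+00] F [-0.5  0.8  0.5] M [-0.01 -0.05  0.02] op 47.0 ff 0.0
```

View pics/g.png

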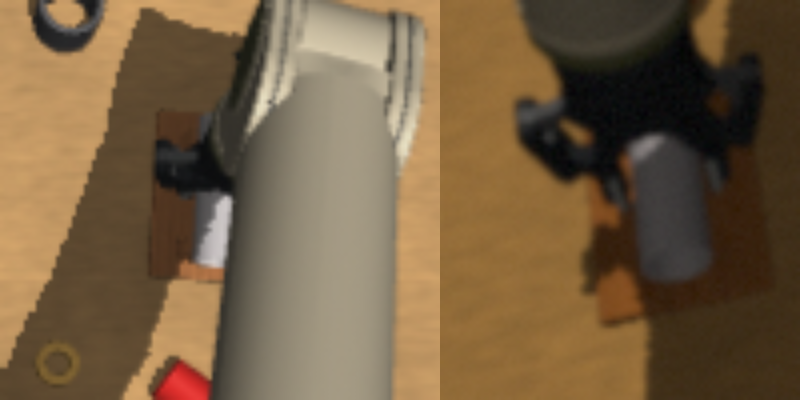

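The picture shows the jaws straddling the tube at right (670,200) in the crop, with no contact yet. The tube can be closed on.

```bash
python3 -m handwheel '[{"gripper":0.5,"tx":0,"ty":0,"tz":-0.15,"ax":0,"ay":0,"az":0},{"gripper":0.55,"tx":0,"ty":0,"tz":0,"ax":0,"ay":0,"az":0},{"gripper":0.6,"tx":0,"ty":0,"tz":0,"ax":0,"ay":0,"az":0},{"gripper":0.6,"tx":0,"ty":0,"tz":0,"ax":0,"ay":0,"az":0}]' 25
python3 st.py
```

```text
t: 4.3
tcp_pos: [564.0, -274.4, 35.3]
tcp_rot: [[0.997, -0.082, 0.0], [-0.082, -0.997, -0.0], [0.0, 0.0, -1.0]]
contact_force: [0.8, -0.1, -0.7]
opening: 39.3
finger_force: 25.5
4.3 [ 564.  -274.4   35.3] yaw -0.0819 z [ 1.e-04 -1.e-04 -1.e+00] F [ 0.8 -0.1 -0.7] M [-0.07 -0.16  0.05] op 39.3 ff 25.548114543780684
```

```bash
python3 -m handwheel '[{"gripper":0.7,"tx":0,"ty":0,"tz":0,"ax":0,"ay":0,"az":0},{"gripper":0.7,"tx":0,"ty":0,"tz":0,"ax":0,"ay":0,"az":0},{"gripper":0.7,"tx":0,"ty":0,"tz":0.3,"ax":0,"ay":0,"az":0},{"gripper":0.7,"tx":0,"ty":0,"tz":0.6,"ax":0,"ay":0,"az":0},{"gripper":0.7,"tx":0,"ty":0,"tz":0.9,"ax":0,"ay":0,"az":0},{"gripper":0.7,"tx":0,"ty":0,"tz":1,"ax":0,"ay":0,"az":0},{"gripper":0.7,"tx":0,"ty":0,"tz":1,"ax":0,"ay":0,"az":0},{"gripper":0.7,"tx":0,"ty":0,"tz":0.7,"ax":0,"ay":0,"az":0}]' 70
python3 st.py
python3 -m handwheel '[{"gripper":0.7,"tx":-0.2,"ty":0.4,"tz":0,"ax":0,"ay":0,"az":0.08},{"gripper":0.7,"tx":-0.2,"ty":0.8,"tz":0,"ax":0,"ay":0,"az":0.08},{"gripper":0.7,"tx":-0.2,"ty":1,"tz":0,"ax":0,"ay":0,"az":0.08},{"gripper":0.7,"tx":-0.2,"ty":1,"tz":0,"ax":0,"ay":0,"az":0.08},{"gripper":0.7,"tx":-0.2,"ty":1,"tz":0,"ax":0,"ay":0,"az":0.08},{"gripper":0.7,"tx":-0.2,"ty":1,"tz":0,"ax":0,"ay":0,"az":0.08},{"gripper":0.7,"tx":-0.2,"ty":1,"tz":0,"ax":0,"ay":0,"az":0.08},{"gripper":0.7,"tx":-0.2,"ty":1,"tz":0,"ax":0,"ay":0,"az":0.08}]'
python3 -m handwheel '[{"gripper":0.7,"tx":-0.2,"ty":1,"tz":0,"ax":0,"ay":0,"az":0},{"gripper":0.7,"tx":-0.2,"ty":1,"tz":0,"ax":0,"ay":0,"az":0},{"gripper":0.7,"tx":-0.1,"ty":1,"tz":0,"ax":0,"ay":0,"az":0},{"gripper":0.7,"tx":0,"ty":1,"tz":0,"ax":0,"ay":0,"az":0},{"gripper":0.7,"tx":0,"ty":1,"tz":0,"ax":0,"ay":0,"az":0},{"gripper":0.7,"tx":0,"ty":1,"tz":0,"ax":0,"ay":0,"az":0},{"gripper":0.7,"tx":0,"ty":0.8,"tz":0,"ax":0,"ay":0,"az":0},{"gripper":0.7,"tx":0,"ty":0,"tz":0,"ax":0,"ay":0,"az":0}]'
python3 st.py
```

```text
t: 5.3
tcp_pos: [564.3, -274.6, 127.4]
tcp_rot: [[0.997, -0.082, 0.002], [-0.082, -0.997, -0.001], [0.002, 0.001, -1.0]]
contact_force: [0.4, -0.5, -3.9]
opening: 38.3
finger_force: 71.0
5.3 [ 564.3 -274.6  127.4] yaw -0.0821 z [ 1.5e-03 -8.0e-04 -1.0e+00] F [ 0.4 -0.5 -3.9] M [-0.02 -0.02  0.06] op 38.3 ff 70.99818225950003
t: 6.3
tcp_pos: [531.6, -129.1, 125.4]
tcp_rot: [[1.0, 0.031, 0.0], [0.031, -1.0, -0.0], [0.0, 0.0, -1.0]]
contact_force: [1.2, 0.7, -3.8]
opening: 38.3
finger_force: 70.9
t: 7.3
tcp_pos: [521.8, 7.1, 125.4]
tcp_rot: [[0.999, 0.032, 0.0], [0.032, -0.999, 0.0], [0.0, -0.0, -1.0]]
contact_force: [0.6, 0.6, -4.5]
opening: 38.6
finger_force: 71.0
7.3 [521.8   7.1 125.4] yaw 0.0319 z [ 2.e-04  2.e-04 -1.e+00] F [ 0.6  0.6 -4.5] M [-0.06  0.05 -0.01] op 38.6 ff 70.99172565154731
```

```bash
python3 -m handwheel '[{"gripper":0.7,"tx":0,"ty":0,"tz":-0.7,"ax":0,"ay":0,"az":0},{"gripper":0.7,"tx":0,"ty":0,"tz":-0.8,"ax":0,"ay":0,"az":0},{"gripper":0.7,"tx":0,"ty":0,"tz":-0.8,"ax":0,"ay":0,"az":0},{"gripper":0.7,"tx":0,"ty":0,"tz":-0.5,"ax":0,"ay":0,"az":0},{"gripper":0.7,"tx":0,"ty":0,"tz":0,"ax":0,"ay":0,"az":0},{"gripper":0.7,"tx":0,"ty":0,"tz":0,"ax":0,"ay":0,"az":0}]'
python3 st.py
python3 - <<'E'
from h import *
T=capture('top');S=capture('scene');np.savez('top1.npz',**T);np.savez('scene1.npz',**S)
a=cv2.resize(T['frame'][110:210,200:300],(400,400),interpolation=cv2.INTER_CUBIC);b=cv2.resize(S['frame'][195:295,235:335],(400,400),interpolation=cv2.INTER_CUBIC)
cv2.imwrite('pics/p1.png',np.hstack([a,b]))
E
```

```text
t: 8.05
tcp_pos: [522.3, 5.6, 69.7]
tcp_rot: [[1.0, 0.03, 0.001], [0.03, -1.0, -0.0], [0.001, 0.0, -1.0]]
contact_force: [0.2, -0.2, -3.3]
opening: 38.8
finger_force: 71.0
8.05 [522.3   5.6  69.7] yaw 0.0297 z [ 7.e-04 -0.e+00 -1.e+00] F [ 0.2 -0.2 -3.3] M [0.02 0.01 0.02] op 38.8 ff 70.95763429999352
```

View pics/p1.png

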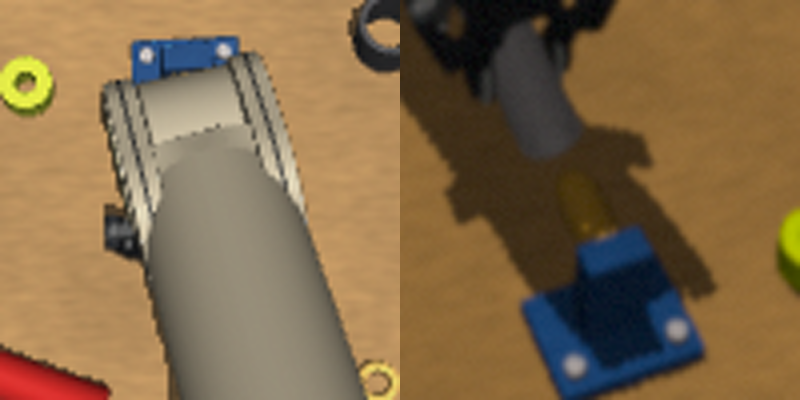

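The scene view shows the sleeve's end at crop (555,140), just short of the pin tip (573,178) and roughly in line with it. I'll measure both midlines in this same view so that camera bias cancels.

Run:
```python
from h import *
S0=dict(np.load('scene0.npz'));S1=dict(np.load('scene1.npz'))
def mid(c,roi,f,nm):
    u0,v0,w,h=roi;I=c['frame'][v0:v0+h,u0:u0+w]
    m=f(cv2.cvtColor(I,cv2.COLOR_BGR2HSV).astype(int)).astype(np.uint8)
    k,l,st,ce=cv2.connectedComponentsWithStats(m);i=1+np.argmax(st[1:,4]);pts=[]
    for r in range(h):
        x=np.flatnonzero(l[r]==i)
        if len(x)>3: pts.append((u0+(x[0]+x[-1])/2,v0+r)); print(nm,v0+r,u0+x[0],u0+x[-1],onz(c,[pts[-1]],70)[0][:2].round(1))
hs=cv2.cvtColor(S0['frame'],cv2.COLOR_BGR2HSV)
print(hs[247,274:292].tolist())
hs=cv2.cvtColor(S1['frame'],cv2.COLOR_BGR2HSV);print(hs[225,254:286].tolist())
mid(S0,(268,232,28,26),lambda h:(h[...,1]>185)&(h[...,0]>18)&(h[...,0]<32),'pin')
mid(S1,(255,198,30,38),lambda h:(h[...,1]<70)&(h[...,2]>35),'slv')
```

```text
[[18, 168, 114], [18, 177, 101], [20, 218, 103], [20, 210, 126], [20, 205, 143], [20, 215, 152], [20, 204, 164], [20, 208, 169], [20, 210, 169], [20, 210, 164], [20, 208, 157], [19, 202, 145], [20, 204, 125], [19, 172, 117], [17, 163, 128], [17, 159, 136], [17, 157, 138], [17, 156, 139]]
[[17, 154, 63], [17, 158, 63], [17, 151, 64], [16, 147, 64], [17, 156, 62], [18, 162, 60], [17, 158, 58], [16, 109, 56], [17, 36, 50], [23, 19, 53], [15, 18, 56], [10, 13, 58], [6, 21, 61], [0, 13, 61], [8, 16, 62], [15, 16, 64], [0, 20, 65], [12, 19, 66], [6, 20, 63], [8, 17, 61], [15, 17, 59], [10, 13, 59], [0, 9, 55], [8, 19, 53], [6, 23, 55], [16, 55, 60], [16, 119, 79], [17, 153, 107], [17, 159, 125], [18, 160, 131], [17, 157, 133], [17, 157, 135]]
pin 238 275 281 [607.4  13. ]
pin 239 275 282 [610.4  13.1]
pin 240 275 283 [613.4  13.3]
pin 241 275 283 [616.   12.3]
pin 242 275 284 [619.   12.5]
pin 243 274 284 [621.2  10.5]
pin 244 275 284 [624.2  10.6]
pin 245 275 285 [627.1  10.8]
pin 246 275 286 [630.1  10.9]
pin 247 276 286 [633.   11.1]
pin 248 276 287 [635.9  11.3]
pin 249 277 287 [638.8 
[... 426 characters left out ...]

slv 211 258 275 [524.1  13.1]
slv 212 256 275 [526.2   9.8]
slv 213 256 274 [528.7   7.6]
slv 214 256 274 [531.6   6.7]
slv 215 256 274 [534.5   5.7]
slv 216 255 274 [537.    3.5]
slv 217 256 274 [540.2   3.7]
slv 218 255 275 [543.    2.8]
slv 219 255 275 [545.9   1.8]
slv 220 256 276 [549.4   3.1]
slv 221 261 276 [554.2   7.9]
slv 222 261 277 [557.3   8.1]
slv 223 261 277 [560.1   7.1]
slv 224 262 278 [563.6   8.4]
slv 225 262 279 [566.8   8.6]
slv 226 263 279 [569.9   8.7]
slv 227 263 279 [572.7   7.8]
slv 228 264 279 [575.8   8. ]
slv 229 264 279 [578.5   7. ]
slv 230 265 278 [581.2   6. ]
slv 231 265 277 [583.6   4. ]
slv 232 265 276 [585.9   1.9]
slv 233 266 274 [ 5.882e+02 -2.000e-01]
```

```bash
python3 -m handwheel '[{"gripper":0.7,"tx":0.3,"ty":0.06,"tz":0,"ax":0,"ay":0,"az":0},{"gripper":0.7,"tx":0.4,"ty":0.01,"tz":0,"ax":0,"ay":0,"az":0},{"gripper":0.7,"tx":0.4,"ty":0.01,"tz":0,"ax":0,"ay":0,"az":0},{"gripper":0.7,"tx":0.4,"ty":0.01,"tz":0,"ax":0,"ay":0,"az":0},{"gripper":0.7,"tx":0.3,"ty":0.01,"tz":0,"ax":0,"ay":0,"az":0},{"gripper":0.7,"tx":0,"ty":0,"tz":0,"ax":0,"ay":0,"az":0}]'
python3 st.py
```

```text
t: 8.9
tcp_pos: [558.3, 7.6, 69.3]
tcp_rot: [[1.0, 0.03, 0.0], [0.03, -1.0, 0.0], [0.0, -0.0, -1.0]]
contact_force: [-0.4, -0.9, -5.0]
opening: 38.6
finger_force: 71.0
8.9 [558.3   7.6  69.3] yaw 0.0297 z [ 0.e+00  1.e-04 -1.e+00] F [-0.4 -0.9 -5. ] M [-0.03  0.07 -0.04] op 38.6 ff 71.00372778251767
```

```bash
python3 -m handwheel '[{"gripper":0.7,"tx":0.4,"ty":0.01,"tz":0.02,"ax":0,"ay":0,"az":0},{"gripper":0.7,"tx":0.4,"ty":0.01,"tz":0,"ax":0,"ay":0,"az":0},{"gripper":0.7,"tx":0.2,"ty":0.01,"tz":0,"ax":0,"ay":0,"az":0},{"gripper":0.7,"tx":0,"ty":0,"tz":0,"ax":0,"ay":0,"az":0}]'
python3 -m handwheel '[{"gripper":0.7,"tx":0.25,"ty":0.01,"tz":0,"ax":0,"ay":0,"az":0},{"gripper":0.7,"tx":0.25,"ty":0.01,"tz":0,"ax":0,"ay":0,"az":0},{"gripper":0.7,"tx":0,"ty":0,"tz":0,"ax":0,"ay":0,"az":0}]'
python3 st.py
python3 - <<'E'
from h import *
T=capture('top');S=capture('scene');np.savez('top2.npz',**T);np.savez('scene2.npz',**S)
b=cv2.resize(S['frame'][195:295,235:335],(600,600),interpolation=cv2.INTER_CUBIC)
cv2.imwrite('pics/p2.png',cv2.convertScaleAbs(b,alpha=1.8))
E
```

```text
t: 9.4
tcp_pos: [578.1, 8.3, 69.6]
tcp_rot: [[1.0, 0.03, -0.0], [0.03, -1.0, 0.0], [-0.0, -0.0, -1.0]]
contact_force: [0.4, 0.3, -5.0]
opening: 38.4
finger_force: 71.0
t: 9.78
tcp_pos: [588.3, 8.6, 69.8]
tcp_rot: [[1.0, 0.03, 0.0], [0.03, -1.0, 0.0], [0.0, -0.0, -1.0]]
contact_force: [-0.5, -0.0, -4.4]
opening: 38.6
finger_force: 71.0
9.78 [588.3   8.6  69.8] yaw 0.0297 z [ 2.e-04  0.e+00 -1.e+00] F [-0.5 -0.  -4.4] M [-0.03 -0.01  0.03] op 38.6 ff 71.01136922836304
```

View pics/p2.png

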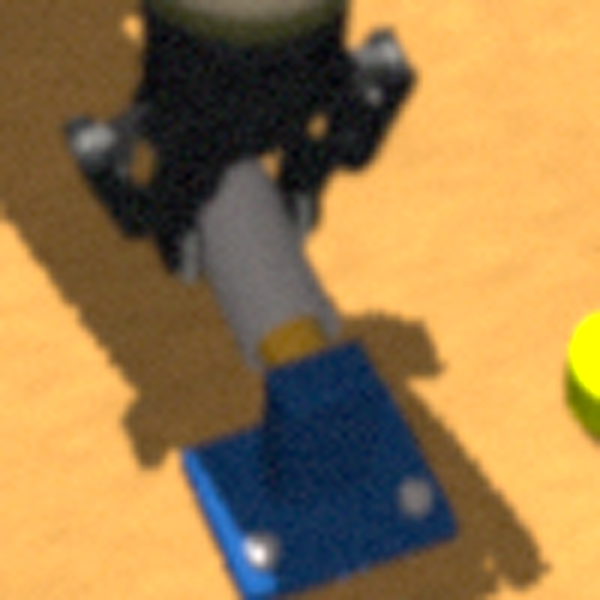

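The sleeve is well onto the pin: only a short brass stub shows at (290,340), between sleeve and post. No side force. Drawing off.

```bash
python3 -m handwheel '[{"gripper":0.7,"tx":-0.3,"ty":-0.01,"tz":0,"ax":0,"ay":0,"az":0},{"gripper":0.7,"tx":-0.5,"ty":-0.015,"tz":0,"ax":0,"ay":0,"az":0},{"gripper":0.7,"tx":-0.5,"ty":-0.015,"tz":0,"ax":0,"ay":0,"az":0},{"gripper":0.7,"tx":-0.5,"ty":-0.015,"tz":0,"ax":0,"ay":0,"az":0},{"gripper":0.7,"tx":-0.7,"ty":-0.02,"tz":0,"ax":0,"ay":0,"az":0},{"gripper":0.7,"tx":-0.8,"ty":-0.02,"tz":0,"ax":0,"ay":0,"az":0},{"gripper":0.7,"tx":-0.6,"ty":-0.02,"tz":0,"ax":0,"ay":0,"az":0},{"gripper":0.7,"tx":0,"ty":0,"tz":0.3,"ax":0,"ay":0,"az":0}]'
python3 -m handwheel '[{"gripper":0.7,"tx":0,"ty":0,"tz":0.8,"ax":0,"ay":0,"az":0},{"gripper":0.7,"tx":0,"ty":0.2,"tz":1,"ax":0,"ay":0,"az":0},{"gripper":0.7,"tx":0,"ty":0.6,"tz":0.9,"ax":0,"ay":0,"az":-0.2},{"gripper":0.7,"tx":0,"ty":1,"tz":0,"ax":0,"ay":0,"az":-0.2},{"gripper":0.7,"tx":0,"ty":1,"tz":0,"ax":0,"ay":0,"az":-0.2},{"gripper":0.7,"tx":0,"ty":1,"tz":0,"ax":0,"ay":0,"az":-0.2},{"gripper":0.7,"tx":0,"ty":1,"tz":0,"ax":0,"ay":0,"az":-0.2},{"gripper":0.7,"tx":0,"ty":1,"tz":0,"ax":0,"ay":0,"az":-0.2}]'
python3 -m handwheel '[{"gripper":0.7,"tx":0,"ty":1,"tz":0,"ax":0,"ay":0,"az":-0.2},{"gripper":0.7,"tx":0,"ty":1,"tz":0,"ax":0,"ay":0,"az":-0.15},{"gripper":0.7,"tx":0,"ty":1,"tz":0,"ax":0,"ay":0,"az":0},{"gripper":0.7,"tx":0,"ty":1,"tz":0,"ax":0,"ay":0,"az":0},{"gripper":0.7,"tx":0,"ty":1,"tz":0,"ax":0,"ay":0,"az":0},{"gripper":0.7,"tx":0,"ty":1,"tz":0,"ax":0,"ay":0,"az":0},{"gripper":0.7,"tx":0,"ty":1,"tz":0,"ax":0,"ay":0,"az":0},{"gripper":0.7,"tx":0,"ty":1,"tz":0,"ax":0,"ay":0,"az":0}]'
python3 -m handwheel '[{"gripper":0.7,"tx":0,"ty":1,"tz":0,"ax":0,"ay":0,"az":0},{"gripper":0.7,"tx":0,"ty":0.8,"tz":0,"ax":0,"ay":0,"az":0},{"gripper":0.7,"tx":0,"ty":0,"tz":0,"ax":0,"ay":0,"az":0}]'
python3 st.py
```

```text
t: 10.88
tcp_pos: [508.8, 6.1, 75.7]
tcp_rot: [[1.0, 0.03, -0.001], [0.03, -1.0, -0.001], [-0.001, 0.0, -1.0]]
contact_force: [0.4, -0.3, -3.2]
opening: 38.8
finger_force: 71.0
t: 11.88
tcp_pos: [510.7, 123.2, 131.1]
tcp_rot: [[0.984, -0.18, 0.002], [-0.18, -0.984, 0.0], [0.001, -0.001, -1.0]]
contact_force: [0.4, 0.2, -4.4]
opening: 39.0
finger_force: 71.0
t: 12.88
tcp_pos: [510.4, 283.3, 130.5]
tcp_rot: [[0.971, -0.239, 0.001], [-0.239, -0.971, 0.0], [0.001, -0.001, -1.0]]
contact_force: [-0.2, -0.0, -3.0]
opening: 38.6
finger_force: 71.0
t: 13.25
tcp_pos: [509.5, 320.2, 130.3]
tcp_rot: [[0.972, -0.236, 0.0], [-0.236, -0.972, 0.001], [0.0, -0.001, -1.0]]
contact_force: [0.8, -0.2, -3.9]
opening: 38.1
finger_force: 71.1
13.25 [509.5 320.2 130.3] yaw -0.2384 z [ 4.e-04  9.e-04 -1.e+00] F [ 0.8 -0.2 -3.9] M [-0.03 -0.04  0.01] op 38.1 ff 71.08731709420681
```

```bash
python3 -m handwheel '[{"gripper":0.7,"tx":0,"ty":0.05,"tz":-0.6,"ax":0,"ay":0,"az":0},{"gripper":0.7,"tx":0,"ty":0,"tz":-0.8,"ax":0,"ay":0,"az":0},{"gripper":0.7,"tx":0,"ty":0,"tz":-0.8,"ax":0,"ay":0,"az":0},{"gripper":0.7,"tx":0,"ty":0,"tz":-0.5,"ax":0,"ay":0,"az":0},{"gripper":0.7,"tx":0,"ty":0,"tz":0,"ax":0,"ay":0,"az":0},{"gripper":0.7,"tx":0,"ty":0,"tz":0,"ax":0,"ay":0,"az":0}]'
python3 st.py
python3 - <<'E'
from h import *
T=capture('top');S=capture('scene');np.savez('top3.npz',**T);np.savez('scene3.npz',**S)
a=cv2.resize(T['frame'][148:214,118:184],(396,396),interpolation=cv2.INTER_CUBIC)
b=cv2.resize(S['frame'][153:219,342:408],(396,396),interpolation=cv2.INTER_CUBIC)
cv2.imwrite('pics/v1.png',cv2.convertScaleAbs(np.hstack([a,b]),alpha=1.5))
E
```

```text
t: 14.0
tcp_pos: [510.2, 319.5, 76.2]
tcp_rot: [[0.971, -0.238, 0.001], [-0.238, -0.971, 0.0], [0.0, -0.0, -1.0]]
contact_force: [-1.7, -0.1, -3.9]
opening: 38.5
finger_force: 71.1
14.0 [510.2 319.5  76.2] yaw -0.2408 z [ 6.e-04  3.e-04 -1.e+00] F [-1.7 -0.1 -3.9] M [ 0.01 -0.04 -0.01] op 38.5 ff 71.06583028100431
```

View pics/v1.png

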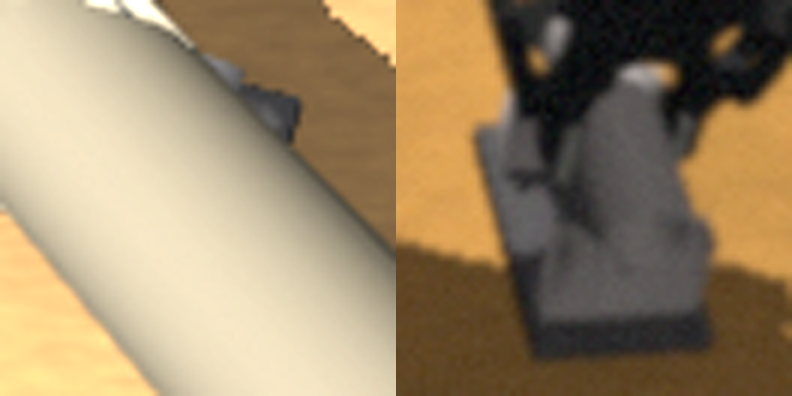

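The sleeve is over the V, with its near end low on the front plate around crop (640,225). Contrast is too poor to judge centring here. Descending while watching force.

```bash
python3 -m handwheel '[{"gripper":0.7,"tx":0,"ty":0.03,"tz":-0.3,"ax":0,"ay":0,"az":0},{"gripper":0.7,"tx":0,"ty":0,"tz":-0.2,"ax":0,"ay":0,"az":0},{"gripper":0.7,"tx":0,"ty":0,"tz":0,"ax":0,"ay":0,"az":0},{"gripper":0.7,"tx":0,"ty":0,"tz":0,"ax":0,"ay":0,"az":0}]'
python3 st.py
python3 -m handwheel '[{"gripper":0.7,"tx":0,"ty":0,"tz":-0.1,"ax":0,"ay":0,"az":0},{"gripper":0.7,"tx":0,"ty":0,"tz":0,"ax":0,"ay":0,"az":0}]'
python3 st.py
python3 - <<'E'
from h import *
S=capture('scene');np.savez('scene4.npz',**S)
b=S['frame'][158:218,347:407]
b=np.dstack([cv2.createCLAHE(4,(2,2)).apply(np.ascontiguousarray(b[...,i])) for i in range(3)])
cv2.imwrite('pics/v2.png',cv2.resize(b,(600,600),interpolation=cv2.INTER_CUBIC))
E
```

```text
t: 14.6
tcp_pos: [509.9, 319.9, 65.7]
tcp_rot: [[0.971, -0.238, -0.0], [-0.238, -0.971, -0.0], [0.0, 0.0, -1.0]]
contact_force: [0.5, -0.3, -4.6]
opening: 38.9
finger_force: 71.1
14.6 [509.9 319.9  65.7] yaw -0.2408 z [-0.e+00 -1.e-04 -1.e+00] F [ 0.5 -0.3 -4.6] M [-0.01 -0.03 -0.01] op 38.9 ff 71.11861157231033
t: 14.85
tcp_pos: [509.9, 319.9, 63.7]
tcp_rot: [[0.971, -0.239, -0.0], [-0.239, -0.971, -0.0], [0.0, 0.0, -1.0]]
contact_force: [0.0, -0.3, -3.6]
opening: 38.9
finger_force: 71.1
14.85 [509.9 319.9  63.7] yaw -0.2409 z [-0.e+00 -1.e-04 -1.e+00] F [ 0.  -0.3 -3.6] M [-0.02  0.02 -0.05] op 38.9 ff 71.12448086030781
```

View pics/v2.png

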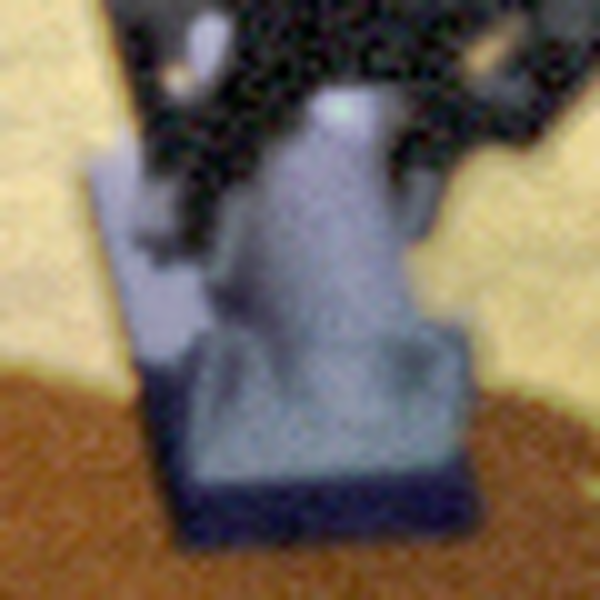

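Run:
```python
from fit import *
# candidate sleeve centres along rest axis, predict end rims; compare to observed image rows
for nm,c,off,m in(('T',T,(300,130),(0,0)),('S',S,(127,233),(0,264))):
    g=cv2.cvtColor(c['frame'],cv2.COLOR_BGR2HSV)
    for x in (558,562,566):
        a=np.array([np.cos(-.08),np.sin(-.08),0]);n=np.array([-a[1],a[0],0]);ctr=np.array([x,-274.3,36])
        th=np.linspace(0,2*np.pi,73)
        E=[proj(c,ctr+s*60*a+20*(np.cos(th)[:,None]*n+np.sin(th)[:,None]*[0,0,1])) for s in(1,-1)]
        print(nm,x,[(e[:,1].min().round(1),e[:,1].max().round(1)) for e in E], 'mid cols',[e[:,0].mean().round(1) for e in E])
    cols=(334,335) if nm=='T' else None
    for r in (list(range(139,148))+list(range(174,187)) if nm=='T' else list(range(234,244))+list(range(274,292))):
        u=int(335-(r-143)*.03) if nm=='T' else int(154+(r-238)*.1)
        print(r,g[r,u-1:u+2].mean(0).round().astype(int).tolist(),end=' ')
    print()
```

```text
T 558 [(np.float64(143.4), np.float64(146.6)), (np.float64(180.1), np.float64(182.4))] mid cols [np.float64(335.2), np.float64(333.5)]
T 562 [(np.float64(142.1), np.float64(145.4)), (np.float64(178.8), np.float64(181.2))] mid cols [np.float64(335.1), np.float64(333.4)]
T 566 [(np.float64(140.9), np.float64(144.2)), (np.float64(177.6), np.float64(180.0))] mid cols [np.float64(335.1), np.float64(333.4)]
139 [16, 125, 185] 140 [16, 125, 184] 141 [16, 125, 187] 142 [16, 118, 184] 143 [3, 8, 189] 144 [116, 8, 173] 145 [0, 7, 175] 146 [6, 8, 175] 147 [58, 9, 177] 174 [58, 8, 191] 175 [59, 9, 192] 176 [2, 7, 192] 177 [59, 8, 186] 178 [60, 9, 187] 179 [5, 8, 186] 180 [6, 10, 196] 181 [11, 36, 187] 182 [12, 154, 168] 183 [13, 154, 168] 184 [13, 152, 162] 185 [16, 130, 123] 186 [16, 126, 175] 
S 558 [(np.float64(279.3), np.float64(288.7)), (np.float64(235.9), np.float64(245.6))] mid cols [np.float64(157.9), np.float64(152.8)]
S 562 [(np.float64(280.8), np.float64(290.2)), (np.float64(237.2), np.float64(246.9))] mid cols [np.float64(158.2), np.float64(153.1)]
S 566 [(np.float64(282.3), np.float64(291.7)), (np.float64(238.5), np.float64(248.2))] mid cols [np.float64(158.5), np.float64(153.4)]
234 [17, 154, 128] 235 [17, 158, 128] 236 [17, 143, 128] 237 [15, 95, 131] 238 [14, 43, 132] 239 [8, 20, 136] 240 [3, 14, 136] 241 [8, 15, 137] 242 [4, 15, 137] 243 [4, 16, 137] 274 [8, 15, 145] 275 [9, 15, 144] 276 [6, 15, 146] 277 [6, 17, 147] 278 [5, 15, 141] 279 [8, 16, 142] 280 [4, 14, 134] 281 [8, 16, 109] 282 [10, 17, 73] 283 [64, 17, 59] 284 [11, 13, 58] 285 [5, 18, 58] 286 [119, 13, 57] 287 [2, 17, 59] 288 [7, 19, 58] 289 [7, 44, 56] 290 [11, 109, 52] 291 [13, 179, 49]
```

Run:
```python
from fit import *
a=-.24;R=np.array([[np.cos(a),-np.sin(a)],[np.sin(a),np.cos(a)]]);t=np.array([508.5,321.5])
for nm,c in(('T',T),('S',S)):
    b=np.array([0,-1.5]) if nm=='T' else np.array([0,1.3])
    I=cv2.cvtColor(c['frame'],cv2.COLOR_BGR2HSV)[...,1].astype(np.float32)
    def prof(P):
        q=proj(c,P).astype(np.float32);return cv2.remap(I,q[:,:1],q[:,1:],cv2.INTER_LINEAR)[:,0].astype(int)
    def line(ax,fixed,z,rng):
        L=np.array([(v,fixed) if ax==0 else (fixed,v) for v in rng]);W=L@R.T+t+b
        return list(zip(list(rng),prof(np.c_[W,np.full(len(W),z)]).tolist()))
    for y in (-37,-35.5): print(nm,'x far y',y,line(0,y,12,range(56,76,2)),'near',line(0,y,12,range(-76,-56,2)))
    for x in (0,58): print(nm,'y at x',x,line(1,x,12,range(-50,-28,2)),line(1,x,12,range(28,52,2)))
```

```text
T x far y -37 [(56, 4), (58, 6), (60, 9), (62, 30), (64, 78), (66, 123), (68, 124), (70, 124), (72, 124), (74, 125)] near [(-76, 126), (-74, 126), (-72, 125), (-70, 125), (-68, 117), (-66, 98), (-64, 38), (-62, 14), (-60, 26), (-58, 23)]
T x far y -35.5 [(56, 3), (58, 5), (60, 8), (62, 14), (64, 72), (66, 122), (68, 124), (70, 124), (72, 125), (74, 125)] near [(-76, 126), (-74, 126), (-72, 125), (-70, 124), (-68, 115), (-66, 88), (-64, 29), (-62, 8), (-60, 5), (-58, 5)]
T y at x 0 [(-50, 125), (-48, 125), (-46, 125), (-44, 124), (-42, 109), (-40, 79), (-38, 31), (-36, 4), (-34, 3), (-32, 3), (-30, 4)] [(28, 4), (30, 4), (32, 4), (34, 4), (36, 23), (38, 52), (40, 94), (42, 121), (44, 124), (46, 125), (48, 125), (50, 124)]
T y at x 58 [(-50, 124), (-48, 124), (-46, 125), (-44, 124), (-42, 122), (-40, 84), (-38, 16), (-36, 5), (-34, 5), (-32, 7), (-30, 9)] [(28, 7), (30, 6), (32, 6), (34, 5), (36, 35), (38, 67), (40, 88), (42, 90), (44, 86), (46, 104), (48, 117), (50, 123)]
S x far y -37 [(56, 27), (58, 21), (60, 24), (62, 25), (64, 29), (66, 33), (68, 60), (70, 94), (72, 135), (74, 151
[... 185 characters left out ...]
4, 7), (66, 9), (68, 47), (70, 87), (72, 136), (74, 151)] near [(-76, 160), (-74, 161), (-72, 160), (-70, 157), (-68, 149), (-66, 139), (-64, 114), (-62, 84), (-60, 52), (-58, 26)]
S y at x 0 [(-50, 158), (-48, 159), (-46, 161), (-44, 158), (-42, 146), (-40, 120), (-38, 51), (-36, 22), (-34, 14), (-32, 9), (-30, 9)] [(28, 5), (30, 9), (32, 9), (34, 18), (36, 30), (38, 45), (40, 59), (42, 61), (44, 56), (46, 52), (48, 50), (50, 60)]
S y at x 58 [(-50, 158), (-48, 158), (-46, 158), (-44, 154), (-42, 144), (-40, 104), (-38, 50), (-36, 16), (-34, 9), (-32, 5), (-30, 6)] [(28, 15), (30, 11), (32, 16), (34, 40), (36, 91), (38, 127), (40, 146), (42, 154), (44, 156), (46, 158), (48, 156), (50, 156)]
```

```bash
python3 -m handwheel '[{"gripper":0.7,"tx":0.03,"ty":0.06,"tz":0,"ax":0,"ay":0,"az":0},{"gripper":0.7,"tx":0,"ty":0,"tz":-0.06,"ax":0,"ay":0,"az":0},{"gripper":0.7,"tx":0,"ty":0,"tz":0,"ax":0,"ay":0,"az":0}]';python3 st.py
python3 -m handwheel '[{"gripper":0.7,"tx":0,"ty":0,"tz":-0.04,"ax":0,"ay":0,"az":0},{"gripper":0.7,"tx":0,"ty":0,"tz":0,"ax":0,"ay":0,"az":0}]';python3 st.py
```

```text
t: 15.28
tcp_pos: [510.4, 321.0, 62.4]
tcp_rot: [[0.971, -0.238, -0.0], [-0.238, -0.971, -0.0], [-0.0, 0.0, -1.0]]
contact_force: [-0.1, -0.0, -4.2]
opening: 38.9
finger_force: 71.1
15.28 [510.4 321.   62.4] yaw -0.2408 z [-2.e-04 -3.e-04 -1.e+00] F [-0.1 -0.  -4.2] M [-0.04 -0.03 -0.  ] op 38.9 ff 71.12423127517104
t: 15.52
tcp_pos: [510.6, 321.2, 61.9]
tcp_rot: [[0.971, -0.239, 0.0], [-0.239, -0.971, 0.0], [0.0, -0.0, -1.0]]
contact_force: [0.0, 0.1, -1.7]
opening: 38.4
finger_force: 71.3
15.53 [510.6 321.2  61.9] yaw -0.241 z [ 3.e-04  3.e-04 -1.e+00] F [ 0.   0.1 -1.7] M [ 0.    0.05 -0.13] op 38.4 ff 71.33053500205278
```

```bash
python3 -m handwheel '[{"gripper":0.7,"tx":0,"ty":0,"tz":-0.03,"ax":0,"ay":0,"az":0},{"gripper":0.7,"tx":0,"ty":0,"tz":0,"ax":0,"ay":0,"az":0}]'>/dev/null;python3 st.py
python3 -m handwheel '[{"gripper":0.7,"tx":0,"ty":0,"tz":-0.03,"ax":0,"ay":0,"az":0},{"gripper":0.7,"tx":0,"ty":0,"tz":0,"ax":0,"ay":0,"az":0}]'>/dev/null;python3 st.py
```

```text
15.78 [510.7 321.3  61.8] yaw -0.2412 z [ 5.e-04  3.e-04 -1.e+00] F [-2.4 -1.3  5.8] M [-0.28  0.6  -0.3 ] op 38.4 ff 72.09603432565928
16.02 [510.7 321.3  61.7] yaw -0.2412 z [ 7.e-04  2.e-04 -1.e+00] F [-5.6 -2.7 10.4] M [-0.63  1.01 -0.34] op 38.5 ff 72.75326868519187
```

```bash
python3 -m handwheel '[{"gripper":0.7,"tx":-0.025,"ty":-0.015,"tz":0,"ax":0,"ay":0,"az":0},{"gripper":0.7,"tx":0,"ty":0,"tz":-0.02,"ax":0,"ay":0,"az":0},{"gripper":0.7,"tx":0,"ty":0,"tz":0,"ax":0,"ay":0,"az":0}]'>/dev/null;python3 st.py
```

```text
16.4 [510.7 321.2  61.7] yaw -0.2413 z [ 1.8e-03  9.0e-04 -1.0e+00] F [-3.7 -1.8 11.5] M [-0.42  0.81 -0.42] op 38.5 ff 72.8866765089333
```

```bash
python3 -m handwheel '[{"gripper":0.7,"tx":-0.05,"ty":-0.025,"tz":0,"ax":0,"ay":0,"az":-0.03},{"gripper":0.7,"tx":0,"ty":0,"tz":-0.04,"ax":0,"ay":0,"az":0},{"gripper":0.7,"tx":0,"ty":0,"tz":0,"ax":0,"ay":0,"az":0}]'>/dev/null;python3 st.py
```

```text
16.77 [510.6 321.2  61.7] yaw -0.2459 z [ 0.0039  0.0019 -1.    ] F [-1.4 -1.5 15.4] M [-0.28  0.32  0.05] op 38.7 ff 73.14928332343698
```

```bash
python3 -m handwheel '[{"gripper":0.7,"tx":-0.015,"ty":-0.025,"tz":-0.035,"ax":0,"ay":0,"az":0},{"gripper":0.7,"tx":0,"ty":0,"tz":0,"ax":0,"ay":0,"az":0},{"gripper":0.7,"tx":0,"ty":0,"tz":0,"ax":0,"ay":0,"az":0},{"gripper":0.7,"tx":0,"ty":0,"tz":0,"ax":0,"ay":0,"az":0}]'>/dev/null;python3 st.py
```

```text
17.27 [510.7 321.2  61.7] yaw -0.2458 z [ 0.0049  0.0028 -1.    ] F [-1.4 -1.3 18.3] M [-0.29  0.45  0.02] op 38.6 ff 73.61864796839654
```

```bash
python3 - <<'E'
from h import *
fr=[capture('scene') for _ in range(12)];c=fr[0]
g=np.mean([f['frame'][150:222,345:409].mean(2) for f in fr],0)
b=np.clip((g-20)*255/70,0,255).astype(np.uint8);k=8
b=cv2.cvtColor(cv2.resize(b,None,fx=k,fy=k,interpolation=cv2.INTER_CUBIC),cv2.COLOR_GRAY2BGR);o=b.copy()
a=-.244;A=np.array([np.cos(a),np.sin(a),0]);n=np.array([-A[1],A[0],0]);ctr=np.array([508.5,321.5+1.2,62.3])
th=np.linspace(0,2*np.pi,37)
for s,col in((60,(0,0,255)),(-60,(0,255,0))):
    q=(proj(c,ctr+s*A+20*(np.cos(th)[:,None]*n+np.sin(th)[:,None]*[0,0,1]))-[345,150]+.5)*k
    cv2.polylines(o,[q.astype(int)],True,col,1)
cv2.imwrite('pics/v3.png',cv2.resize(np.hstack([b,o])[:,:],(800,450)))
E
python3 st.py
```

```text
17.88 [510.7 321.3  61.7] yaw -0.2458 z [ 0.0049  0.0029 -1.    ] F [-2.6 -0.9 18. ] M [-0.24  0.45  0.01] op 38.5 ff 73.61855889670551
```

View pics/v3.png

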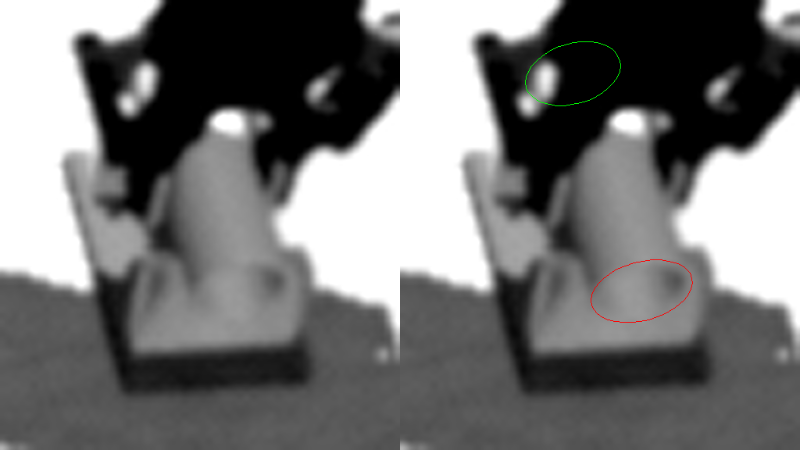

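The averaged scene view shows the tube lying in the V. The upper rim of its near end is at about (235,263), which agrees with the predicted rim for a centred, seated sleeve. The push is steady at 18 N, so I'm handing in.

```bash
python3 -c "
from plant import sign_off
print(sign_off())"
```

```text
the job is handed in; nothing more can be done
None
```

Job handed in: the sleeve went about 40 mm onto the gauge pin and came off freely, and it is now seated in the V-block, lengthwise centred to within an estimated 2 mm, still gripped and pushed down at about 18 N.

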